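Slide the soap dish between the posts into its bay

TASK

Push the wooden soap dish, one of its narrow ends first, along the counter through the narrow gap between the two short steel posts, until the whole dish is inside the railed bay behind the posts and sits about square in it. Only push it with the fingers: never lift or tip the dish, do not touch the soap lying in it, and leave the other things on the counter where they are.

Things in the scene. Friction and masses are not known exactly. Their poses are not given: they have to be found in the camera images.
- dish: Loose rectangular pale wooden soap dish, open on top, 110 mm long (its x), 90 mm wide (its y), 22 mm high, walls and floor 6 mm thick; a bar of soap lies in it. Mass about 0.3 kg, slides on the counter with ordinary friction. Origin: centre of its underside. x runs along the length; the two ends are alike.
- bay: Fixed steel bay, open to the robot's right. Two posts, 24 mm thick, 44 mm high, stand at y = -62 and +62 mm, x = 0 of its frame: a clear gap of 100 mm. Behind them (+x) a wire rail, 34 mm high, closes both sides (inner faces y = -62, +62 mm) and the back (inner face x = 142 mm). The floor is the counter, no step. Origin: on the counter midway between the posts; +x points through the gap into the bay, z up.
- soap: Bar of orange soap, 75 x 52 mm and 26 mm high, lying loose in the dish on its 6 mm floor, so that its top stands 32 mm over the counter. Origin: centre of its underside. Not to be touched.
- tumbler: Bystander: white ceramic tumbler, radius 34, height 90 mm, behind the bay. Origin: centre of its underside.
- shampoo: Bystander: bottle, radius 28, height 160 mm, behind the bay. Origin: centre of its underside.
- jar: Bystander: small cream jar, radius 27, height 42 mm, beside the bay. Origin: centre of its underside.
- nailbrush: Bystander: nail brush, 85 mm long (its x), 34 mm wide, 28 mm high, on the other side of the bay. Origin: centre of its underside.
- can: Bystander: spray can, radius 24, height 130 mm, off to the right. Origin: centre of its underside.
- lotion: Bystander: pump bottle, radius 30, height 162 mm, off to the right; its spout reaches 39 mm from its axis. Origin: centre of its underside.
- comb: Bystander: black comb, 150 mm long (its x), 30 mm wide, 5 mm thick, lying off to the right. Origin: about the centre of its underside.
There are look-alikes about, which are no part of the job. Leave any yellow look-alike of the bay alone. Of the things that look like the dish, the larger one is meant.

How it is judged:
By the outcome, as a careful person would: the job done as asked, in the order asked, and still so for the second after the job is handed in, with the robot touching nothing.
It also fails if it takes over 67 s, if anything falls off the work surface, if the arm or the gripper's body presses on something with over 40 N, if the wrist force passes 120 N, or if a joint passes its speed limit or range.

ROBOT

A 6-joint arm with a two-finger parallel gripper is mounted at the origin on the work surface. World frame = base frame: x ahead of the robot, y to its left, z up, the work surface at z = 0. Lengths are in m, angles in rad, forces in N, time in s.
With the tool pointing down it reaches from about 0.325 to 0.775 m from the base axis. Payload 5.5 kg.
Tool frame: the origin (TCP) lies at the very end of the fingers, on their centre line; the grasp point (between the pads) lies 19 mm behind it; z points along the fingers, y is the line along which they close (so a half turn about z gives the same grasp; the last joint's range is limited). The gripper opens to 88 mm and grips with 3 to 60 N. Pads are 20 mm wide; open, the fingers measure 115 mm over their backs; the gripper's body (75 mm by 178 mm) begins 61 mm behind the grasp point.
Start: joints at [-1.221, 0.091, 1.231, -0, 1.82, -0.057], TCP at [0.237, -0.551, 0.19] pointing down, gripper open.
Joint ranges: [-2.87, 2.87], [-0.86, 2.18], [0.17, 2.46], [-1.51, 4.65], [0.06, 2.69], [-2.65, 2.65]. Speed limits (rad/s): [2.57, 2.57, 3.01, 3.14, 3.14, 3.14].

INTERFACE

Orientations are given as [roll, pitch, yaw] about the fixed x, y, z axes, in that order (R = Rz(yaw) Ry(pitch) Rx(roll)).
In Python, from rig import status, viewer, workorder gives the robot as it stands.
- The arm moves only by the tool step_arm, never from a script. Its argument "moves" is a list of rows, each an object with "translation": the shift along the tool's x, y, z in mm, a list of three; "rotation": the turn, a rotation vector about the tool's x, y, z in rad, a list of three; "grip": the closure in counts, from 0 (fully open) to 255 (shut). In form: [{"translation": [tx, ty, tz], "rotation": [ax, ay, az], "grip": grip}, ...]. A call has 1 to 12 rows; each row shifts and turns the commanded pose from where the row before left it, along the tool's axes as they then stand; what a row does not reach is not made up. A row lasts 1/10 s, in which the tool goes at most 50 mm and 8.59 degrees, less where a joint would pass 70% of its speed; a pose out of reach is approached as far as the arm can. A call with a gripper value outside its range is refused whole. The fingers move at their own pace and stop on an object; "squeeze" is the grip in N (left out, the last holds). Time passes only in rows, so rows that do not move let the fingers close. It gives the time, the measured TCP pose, the force, the opening and the grip force at its end, in the units of the state.
- status.state(): the state, without advancing time (a new reading comes with each control period).
- viewer.get_image(name): name is "scene" or "side" or "wrist"; returns (picture, depth): 400x640x3 uint8, red, green, blue; 400x640 float32, m along the optical axis (not along the pixel's ray), 0 where there is no reading.
- viewer.camera_params(name): a dict with "fx", "fy", "cx", "cy" (pixels), "R" (3x3) and "t" (3): a world point X has camera coordinates R X + t. Camera axes: x right, y down, z forward; pixel columns grow to the right and rows downward; lengths in m; the calibration is good to about 2 mm. A picture is of the moment at which its call begins: read the wrist's pose just before it. camera_params takes no time and is no camera call; for the wrist camera it gives the pose at the moment of the call.
- workorder.hand_in(): hands the job in; it is judged then, once.
The state is a dict: "clock": time; "q": joint angles; "qvel": joint speeds; "joint_torque": joint torques, N m; "position": TCP position; "tool_rot": TCP orientation; "wrist_force": force on the tool from outside, world axes, zero at the start; "wrist_torque": the same for the moment, N m; "gripper_width": opening from 0.0 (shut) to 1.0 (fully open); "grip_force": force on a finger pad.
Only numpy, scipy, OpenCV 4.12 (cv2) and the standard library are available. Lean on these libraries where they do the work, as an engineer would, in place of code of your own. Each camera call takes 0.05 s, during which the arm holds its last target. There are 200 camera calls.

## Working session

There is one attempt and no reset: what is moved stays moved. The work goes in short steps, Python scripts to look and compute and a tool call to move; the robot and the scene stay as the last step left them, time stands still between calls to the robot, and variables do not carry over. Pictures are saved under pics/ and viewed, at most 10 in all, crops included, and the job is handed in when it is done.

Besides the shell and the picture viewer there is one more tool, called after "Call:" as name(argument=value, ...) on one line, values as JSON. step_arm: Moves the arm, as the interface text tells. Its arguments: {"type":"object","properties":{"moves":{"type":"array"},"squeeze":{"type":"number"}},"required":["moves"]}

```bash
mkdir -p pics; cat > h.py <<'E'
import numpy as np,cv2
from rig import status,viewer,workorder
def grab(n,f):
    c=viewer.camera_params(n);p,d=viewer.get_image(n)
    cv2.imwrite(f'pics/{f}.png',cv2.cvtColor(p,cv2.COLOR_RGB2BGR));np.savez(f'pics/{f}.npz',p=p,d=d,**{k:np.array(v) for k,v in c.items()})
    return p,d,c
def world(d,c):
    v,u=np.mgrid[:d.shape[0],:d.shape[1]]
    X=np.stack([(u-c['cx'])/c['fx']*d,(v-c['cy'])/c['fy']*d,d],-1)
    W=(X-np.array(c['t']))@np.array(c['R']); W[d==0]=np.nan; return W
E
python3 - <<'E'
from h import *
for n in('scene','side'):grab(n,n+'0')
print(status.state())
for n in('scene','side'):
  c=viewer.camera_params(n);print(n,-np.array(c['R']).T@c['t'])
E
```

```text
{'clock': 0.1, 'q': array([-1.22068451e+00,  9.18056859e-02,  1.23174202e+00,  1.23180568e-05,
        1.81976806e+00, -5.66758999e-02]), 'qvel': array([-0.00088167, -0.00198314, -0.00313126, -0.00055898,  0.00063535,
       -0.00048825]), 'joint_torque': array([ 3.93985072e-03, -4.47855341e+01, -4.07571709e+01,  6.99808309e-02,
        2.84295890e-02, -1.17821755e-04]), 'position': array([ 0.2373081 , -0.55074498,  0.18881998]), 'tool_rot': array([-3.13987299e+00, -1.09530705e-04,  4.06790648e-01]), 'wrist_force': array([-0.0817965 , -0.0502392 ,  0.08611071]), 'wrist_torque': array([ 0.0077838 , -0.00669107, -0.0162669 ]), 'grip_force': 0.0, 'gripper_width': 1.0012076102005907}
scene [ 0.96559873 -0.41843327  0.90452664]
side [0.18353836 0.70109835 0.77397067]
```

View pics/scene0.png

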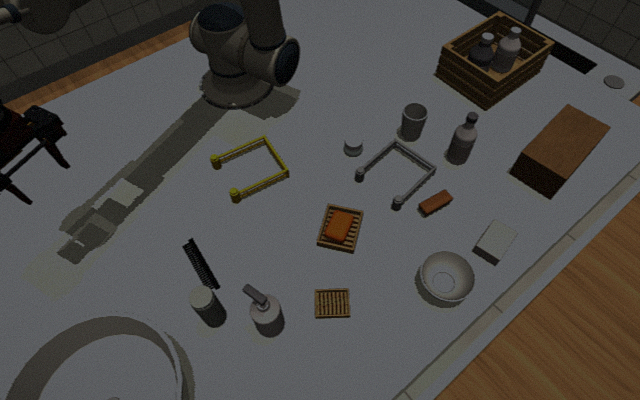

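View pics/side0.png

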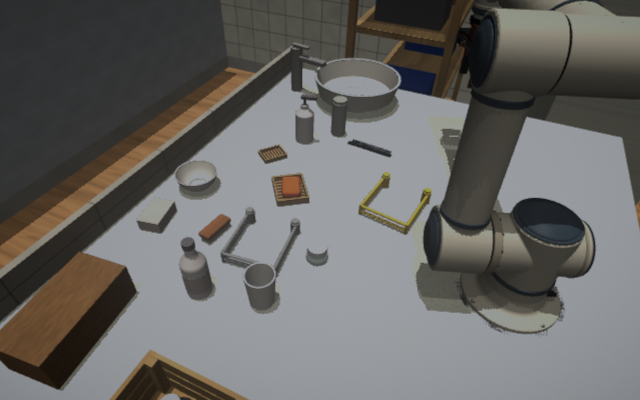

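The scene picture shows the dish with the soap at about (340,228). The grey bay's posts are at (361,175) and (398,203), and its back corners at (396,143) and (434,170). The can and lotion are at (207,305) and (265,312), with a small look-alike dish at (332,303). The side view agrees.

```bash
python3 - <<'E'
from h import *
for n,boxes in(('scene',dict(dish=(310,200,370,256),bay=(350,135,442,213),can=(188,282,228,330),lot=(240,282,287,340),small=(312,285,354,322),jar=(342,133,366,158),brush=(416,186,455,218),comb=(180,235,222,290))),('side',dict(dish=(268,170,312,207),bay=(220,205,302,272)))):
  z=np.load(f'pics/{n}0.npz');W=world(z['d'],z);p=z['p']
  for k,(a,b,c,d) in boxes.items():
    w=W[b:d,a:c].reshape(-1,3);q=p[b:d,a:c].reshape(-1,3).astype(int)
    m=(w[:,2]>.014)&(w[:,2]<.2) if k!='comb' else w[:,2]>.003
    if k=='dish': m&=w[:,2]<.028
    if k=='bay':
      m&=w[:,2]<.06
      if n=='scene':np.save('pics/bay.npy',w[m])
    w=w[m];q=q[m]
    r=cv2.minAreaRect((w[:,:2]*1000).astype(np.float32))
    print(n,k,len(w),np.round(r[0]),np.round(r[1]),round(r[2],1),'z',np.percentile(w[:,2],[5,50,98]).round(3))
    if k=='bay':
      h=w[w[:,2]>.0375]
      _,l,cc=cv2.kmeans((h[:,:2]*1000).astype(np.float32),2,None,(3,50,.1),5,0);print(' posts',cc,len(h))
      print(' box',cv2.boxPoints(r).round())
    if k=='dish':print(cv2.boxPoints(r).round())
E
```

```text
scene dish 584 [601. -90.] [ 90. 112.] 36.2 z [0.015 0.022 0.028]
[[ 532.  -72.]
 [ 598. -162.]
 [ 670. -109.]
 [ 604.  -19.]]
scene bay 1500 [564. 120.] [226. 254.] 49.9 z [0.015 0.03  0.045]
 posts [[641.5945   57.93266]
 [459.09174  87.4613 ]] 256
 box [[394. 115.]
 [589. -49.]
 [735. 124.]
 [540. 288.]]
scene can 998 [ 595. -433.] [46. 47.] 46.9 z [0.026 0.118 0.133]
scene lot 1251 [ 679. -350.] [59. 63.] 64.1 z [0.03  0.107 0.164]
scene small 163 [ 730. -223.] [75. 62.] 52.8 z [0.014 0.016 0.018]
scene jar 321 [434.  97.] [49. 50.] 86.6 z [0.015 0.041 0.046]
scene brush 463 [677. 136.] [88. 80.] 82.1 z [0.02  0.027 0.031]
scene comb 722 [ 482. -406.] [ 97. 200.] 60.9 z [0.003 0.005 0.132]
side dish 398 [598. -88.] [ 91. 114.] 36.4 z [0.015 0.021 0.027]
[[ 528.  -69.]
 [ 595. -160.]
 [ 668. -106.]
 [ 601.  -15.]]
side bay 983 [599. 127.] [205. 161.] 6.2 z [0.015 0.031 0.045]
 posts [[636.90125  66.27553]
 [514.48364  49.24975]] 96
 box [[488. 196.]
 [505.  36.]
 [709.  58.]
 [692. 218.]]
```

```bash
python3 - <<'E'
from h import *
for n in('scene','side'):
  z=np.load(f'pics/{n}0.npz');W=world(z['d'],z).reshape(-1,3)
  w=W[(abs(W[:,0]-595)<1e9)]
  for nm,(x,y) in dict(L=(.514,.05),R=(.638,.062)).items():
    m=(np.hypot(W[:,0]-x,W[:,1]-y)<.03)&(W[:,2]>.037)&(W[:,2]<.055)
    t=W[m][:,:2]*1000
    print(n,nm,m.sum(),t.mean(0).round(1),cv2.minEnclosingCircle(t.astype(np.float32)))
  m=(W[:,2]>.022)&(W[:,2]<.05)&(abs(W[:,0]-.6)<.14)&(W[:,1]>.02)&(W[:,1]<.23)
  I=np.zeros((300,360),np.uint8);q=W[m][:,:2]*1000
  I[(q[:,1]-0).astype(int),(q[:,0]-420).astype(int)]=255
  cv2.imwrite(f'pics/top_{n}.png',I[::-1])
a,b=[cv2.imread(f'pics/top_{n}.png',0) for n in('scene','side')]
cv2.imwrite('pics/top.png',cv2.resize(np.dstack([a,b,0*a]),None,fx=2,fy=2,interpolation=0))
E
```

```text
scene L 53 [519.7  44.7] ((518.6396484375, 45.772769927978516), 11.39647388458252)
scene R 59 [642.1  57.8] ((641.2289428710938, 59.35888671875), 11.341778755187988)
side L 54 [514.3  49.5] ((515.7767944335938, 48.61796951293945), 11.228837966918945)
side R 48 [638.2  63.6] ((640.0218505859375, 68.2176742553711), 17.261491775512695)
```

View pics/top.png

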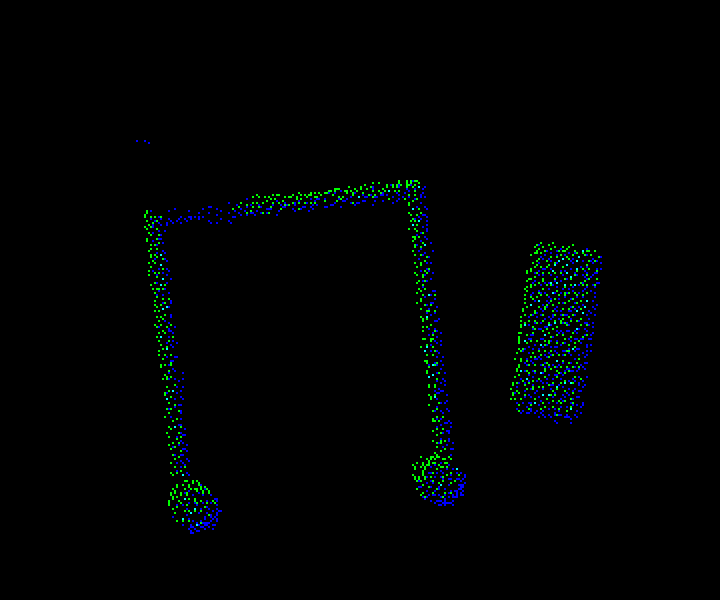

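The overlay gives posts at about (517,47) and (640,60) mm, so the bay origin is about (579,54) mm and it faces 96.5°. The dish centre is about (600,-89) mm with heading 126°. I'll go behind its near end, then push it along an arc that turns it about 30° clockwise.

Call:
step_arm(moves=[{"translation": [44.6, -16, 0], "rotation": [0, 0, 0], "grip": 110}, {"translation": [44.6, -16, 0], "rotation": [0, 0, 0], "grip": 110}, {"translation": [44.6, -16, 0], "rotation": [0, 0, 0], "grip": 110}, {"translation": [44.6, -16, 0], "rotation": [0, 0, 0], "grip": 110}, {"translation": [44.6, -16, 0], "rotation": [0, 0, 0], "grip": 110}, {"translation": [44.6, -16, 0], "rotation": [0, 0, 0], "grip": 110}, {"translation": [44.6, -16, 0], "rotation": [0, 0, 0], "grip": 110}, {"translation": [44.6, -16, 0], "rotation": [0, 0, 0], "grip": 110}, {"translation": [44.6, -16, 0], "rotation": [0, 0, 0], "grip": 110}, {"translation": [44.6, -16, 0], "rotation": [0, 0, 0], "grip": 110}, {"translation": [44.6, -16, 0], "rotation": [0, 0, 0], "grip": 110}, {"translation": [44.6, -16, 0], "rotation": [0, 0, 0], "grip": 110}])

```text
clock: 1.3
position: [0.654, -0.1613, 0.1892]
tool_rot: [-3.141, 0.001, 0.407]
wrist_force: [0.2, -0.6, 1.1]
gripper_width: 0.571
grip_force: 0.0
```

Call:
step_arm(moves=[{"translation": [0, 0, 0], "rotation": [0, 0, -0.1493], "grip": 110}, {"translation": [0, 0, 0], "rotation": [0, 0, -0.1493], "grip": 110}, {"translation": [0, 0, 0], "rotation": [0, 0, -0.1493], "grip": 110}, {"translation": [0, 0, 0], "rotation": [0, 0, -0.1493], "grip": 110}, {"translation": [0, 0, 0], "rotation": [0, 0, -0.1493], "grip": 110}, {"translation": [0, 0, 0], "rotation": [0, 0, -0.1493], "grip": 110}, {"translation": [0, 0, 0], "rotation": [0, 0, -0.1493], "grip": 110}, {"translation": [0, 0, 0], "rotation": [0, 0, -0.1493], "grip": 110}, {"translation": [0, 0, 0], "rotation": [0, 0, -0.1493], "grip": 110}, {"translation": [0, 0, 0], "rotation": [0, 0, -0.1493], "grip": 110}, {"translation": [0, 0, 0], "rotation": [0, 0, -0.1493], "grip": 110}, {"translation": [0, 0, 0], "rotation": [0, 0, -0.1493], "grip": 110}])

```text
clock: 2.5
position: [0.6528, -0.1629, 0.189]
tool_rot: [-3.141, -0.001, 2.205]
wrist_force: [-0.5, 0.1, -0.4]
gripper_width: 0.568
grip_force: 0.0
```

Call:
step_arm(moves=[{"translation": [0, 0, 40], "rotation": [0, 0, 0], "grip": 110}, {"translation": [0, 0, 40], "rotation": [0, 0, 0], "grip": 110}, {"translation": [0, 0, 40], "rotation": [0, 0, 0], "grip": 110}, {"translation": [0, 0, 35], "rotation": [0, 0, 0], "grip": 110}, {"translation": [0, 0, 15], "rotation": [0, 0, 0], "grip": 110}, {"translation": [0, 0, 9], "rotation": [0, 0, 0], "grip": 110}, {"translation": [0, 0, 0], "rotation": [0, 0, 0], "grip": 110}])

```text
clock: 3.2
position: [0.6529, -0.1629, 0.0105]
tool_rot: [-3.141, -0.001, 2.198]
wrist_force: [-0.5, -0.6, 0.1]
gripper_width: 0.567
grip_force: 0.0
```

```bash
cat >> h.py <<'E'
B=np.array([579,54.]);A=np.radians(96.5);D=np.array([np.cos(A),np.sin(A)]);L=np.array([-D[1],D[0]])
def dish(f,n='scene'):
    p,d,c=grab(n,f);W=world(d,c);h=cv2.cvtColor(p,cv2.COLOR_RGB2HSV)
    rel=(W[...,:2]*1000-B);bx=rel@D;by=rel@L
    m=(W[...,2]>.014)&(W[...,2]<.028)&(bx>-240)&(bx<130)&(abs(by)<95)&(h[...,0]>5)&(h[...,0]<30)&(h[...,1]>70)
    k,l,s,_=cv2.connectedComponentsWithStats(cv2.dilate(m.astype(np.uint8),np.ones((3,3))))
    m&=(l==1+np.argmax(s[1:,4]))
    q=np.stack([bx[m],by[m]],1).astype(np.float32);r=cv2.minAreaRect(q)
    print(n,m.sum(),'bay xy',np.round(r[0],1),np.round(r[1],1),'ang',round(r[2],1))
    s=status.state();t=s['position'][:2]*1000-B
    print('tcp bay',(t@D).round(1),(t@L).round(1),'z',s['position'][2].round(4),'yaw-bay deg',np.degrees(s['tool_rot'][2]-A).round(2),s['clock'],s['wrist_force'].round(1))
E
python3 - <<'E'
from h import *
dish('s1');dish('d1','side');grab('wrist','w1')
E
```

```text
scene 58 bay xy [-94.1 -20.5] [45.8 20. ] ang 59.8
tcp bay -224.2 -49.6 z 0.0121 yaw-bay deg 29.46 3.25 [ 0.  -0.1  0.2]
side 317 bay xy [-143.1   -2.8] [112.5  89. ] ang 29.9
tcp bay -224.4 -50.1 z 0.0131 yaw-bay deg 29.46 3.3 [ 0.  -0.2 -0.3]
```

View pics/w1.png

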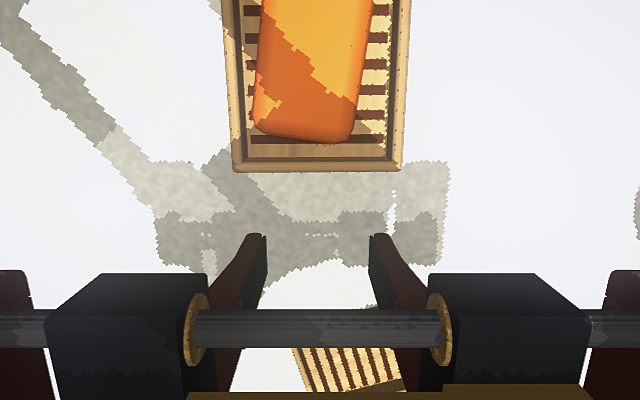

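The wrist view shows the finger tips at (255,235) and (380,235), centred on and square to the dish's near edge (235–405, row 170). Next I'll make contact, then start the arc.

Call:
step_arm(moves=[{"translation": [12, 0, 0], "rotation": [0, 0, 0], "grip": 110}, {"translation": [10, 0, 2], "rotation": [0, 0, 0], "grip": 110}, {"translation": [4, 0, 0], "rotation": [0, 0, 0], "grip": 110}, {"translation": [3, 0, 0], "rotation": [0, 0, 0], "grip": 110}, {"translation": [3, 0, 0], "rotation": [0, 0, 0], "grip": 110}, {"translation": [3.65, -3.4, 0], "rotation": [0, 0, 0.0522], "grip": 110}, {"translation": [3.65, -3.4, 0], "rotation": [0, 0, 0.0522], "grip": 110}, {"translation": [3.65, -3.4, 0], "rotation": [0, 0, 0.0522], "grip": 110}, {"translation": [3.65, -3.4, 0], "rotation": [0, 0, 0.0522], "grip": 110}, {"translation": [3.65, -3.4, 0], "rotation": [0, 0, 0.0522], "grip": 110}])

```text
clock: 4.35
position: [0.6102, -0.1298, 0.0088]
tool_rot: [-3.142, 0.0, 1.935]
wrist_force: [0.2, 0.6, 0.4]
gripper_width: 0.571
grip_force: 0.0
```

```bash
python3 - <<'E'
from h import *
dish('d2','side')
E
```

```text
side 283 bay xy [-143.2   -2.9] [111.3  89.3] ang 29.0
tcp bay -185.8 -9.7 z 0.0088 yaw-bay deg 14.23 4.4 [-0.7  0.3  0.6]
```

```bash
python3 - <<'E'
from h import *
p,d,c=grab('wrist','w3');q=cv2.imread('pics/d2.png')[130:290,200:360]
cv2.imwrite('pics/c3.png',np.hstack([cv2.resize(cv2.imread('pics/w3.png'),(480,300)),cv2.resize(q,(300,300))]))
E
```

```text
(no output)
```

View pics/c3.png

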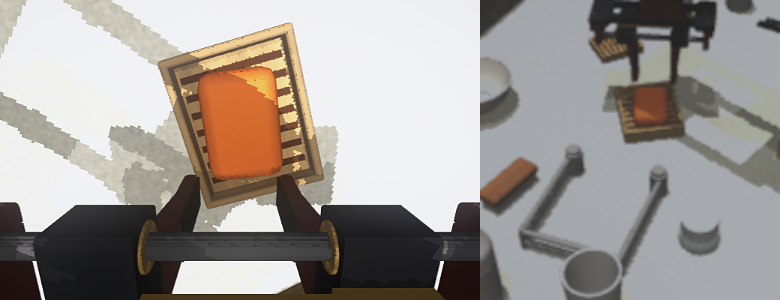

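```bash
python3 - <<'E'
from h import *
for f in('w1','w3'):
  z=np.load(f'pics/{f}.npz');W=world(z['d'],z)
  C=-z['R'].T@z['t'];print(f,'cam',C.round(3))
  w=W.copy();m=(w[...,2]>.017)&(w[...,2]<.026)
  m[245:]=0
  q=w[m][:,:2]*1000
  r=cv2.minAreaRect(q.astype(np.float32));print(m.sum(),r,'bay',[((q.mean(0)-B)@v).round(1) for v in(D,L)])
  for (u,v) in [(260,237),(262,245),(375,238),(372,250),(265,255),(320,300)]:print((u,v),(W[v,u]*1000).round(0),z['p'][v,u])
s=status.state();z=np.load('pics/w3.npz')
for o in(-32,0,32):
  y=s['tool_rot'][2];P=s['position']+o/1000*np.array([np.sin(y),-np.cos(y),0]);x=z['R']@P+z['t'];print(o,P.round(3),x[:2]/x[2]*[z['fx'],z['fy']]+[z['cx'],z['cy']])
E
```

```text
w1 cam [ 0.612 -0.105  0.207]
6901 ((608.9510498046875, -101.33130645751953), (90.45751953125, 83.10014343261719), 36.123966217041016) bay [np.float64(-164.5), np.float64(-15.8)]
(260, 237) [ 626. -170.   51.] [59 48 43]
(262, 245) [ 629. -170.   57.] [47 46 42]
(375, 238) [ 669. -139.   53.] [64 55 50]
(372, 250) [ 671. -144.   55.] [53 52 49]
(265, 255) [ 633. -177.   51.] [38 37 34]
(320, 300) [ 687. -206.   -1.] [240 241 237]
w3 cam [ 0.585 -0.062  0.203]
8115 ((600.6240844726562, -90.23141479492188), (90.47700500488281, 109.67330169677734), 36.24764633178711) bay [np.float64(-127.6), np.float64(-0.1)]
(260, 237) [ 581. -129.   47.] [56 38 32]
(262, 245) [ 584. -130.   52.] [41 35 30]
(375, 238) [ 631. -110.   48.] [58 37 30]
(372, 250) [ 632. -115.   50.] [47 38 33]
(265, 255) [ 586. -137.   46.] [31 25 21]
(320, 300) [ 630. -176.   -1.] [240 240 234]
-32 [ 0.58  -0.141  0.009] [261.59690445 231.08939277]
0 [ 0.61  -0.13   0.009] [317.17645186 230.82942738]
32 [ 0.64  -0.118  0.009] [372.78017489 230.5693489 ]
```

```bash
python3 - <<'E'
from h import *
tc={'d1':(652.9,-162.9),'s1':(652.9,-162.9),'d2':(610.2,-129.8)}
for f in tc:
  z=np.load(f'pics/{f}.npz');W=world(z['d'],z)*1000
  m=(np.hypot(W[...,0]-tc[f][0],W[...,1]-tc[f][1])<50)&(z['p'].max(-1)<80)&(W[...,2]>25)
  w=W[m];print(f,m.sum(),np.percentile(w[:,2],[0,1,5,20,50,90]).round(),w[w[:,2]<np.percentile(w[:,2],10)].mean(0))
z=np.load('pics/w3.npz');W=world(z['d'],z)*1000
for v in range(222,262,3):print(v,W[v,259].round(0),W[v,266].round(0),z['p'][v,259])
E
```

```text
d1 2452 [ 47.  63. 106. 168. 259. 348.] [ 640.45906092 -150.36339637  107.63920866]
s1 3684 [ 44.  59. 141. 168. 293. 410.] [ 664.51022749 -175.01554004  121.36379135]
d2 2539 [ 25.  58. 105. 165. 255. 344.] [ 606.89357474 -112.91299878  105.29969444]
222 [ 578. -131.   22.] [ 581. -130.   21.] [115  92  63]
225 [ 578. -133.   21.] [ 582. -132.   21.] [110  86  58]
228 [ 579. -135.   21.] [ 582. -133.   22.] [103  77  49]
231 [ 578. -146.   -1.] [ 583. -135.   22.] [164 160 146]
234 [ 580. -129.   43.] [ 583. -137.   21.] [52 33 27]
237 [ 581. -129.   47.] [ 584. -139.   21.] [57 39 33]
240 [ 581. -129.   50.] [ 584. -140.   21.] [57 40 34]
243 [ 582. -129.   53.] [ 585. -133.   42.] [51 37 32]
246 [ 582. -130.   55.] [ 585. -134.   43.] [40 36 31]
249 [ 583. -129.   58.] [ 586. -136.   42.] [40 36 31]
252 [ 583. -130.   61.] [ 586. -137.   43.] [40 35 31]
255 [ 584. -130.   62.] [ 587. -138.   42.] [38 34 29]
258 [ 584. -132.   62.] [ 587. -139.   45.] [38 33 29]
261 [ 585. -132.   63.] [ 588. -141.   43.] [39 35 31]
```

All three cameras show the finger tips ending at z ≈ 42 mm while the state says 9 mm, so the tool really sits about 33 mm higher than reported and the dish hasn't been touched. I'll back off, then descend carefully.

Call:
step_arm(moves=[{"translation": [0, 0, -15], "rotation": [0, 0, 0], "grip": 110}, {"translation": [-22, 14, 0], "rotation": [0, 0, 0], "grip": 110}, {"translation": [-22, 14, 0], "rotation": [0, 0, 0], "grip": 110}, {"translation": [0, 0, 0], "rotation": [0, 0, -0.1345], "grip": 110}, {"translation": [0, 0, 0], "rotation": [0, 0, -0.1345], "grip": 110}, {"translation": [0, 0, 15], "rotation": [0, 0, 0], "grip": 110}, {"translation": [0, 0, 10], "rotation": [0, 0, 0], "grip": 110}, {"translation": [0, 0, 5], "rotation": [0, 0, 0], "grip": 110}, {"translation": [0, 0, 0], "rotation": [0, 0, 0], "grip": 110}])

```text
clock: 5.35
position: [0.6512, -0.1604, -0.0081]
tool_rot: [-3.14, -0.002, 2.205]
wrist_force: [0.0, 0.0, -0.3]
gripper_width: 0.57
grip_force: 0.0
```

```bash
python3 - <<'E'
from h import *
dish('d4','side')
p,d,c=grab('wrist','w4');W=world(d,c)*1000
print(c['fx'],np.array(c['R']).round(3),(-np.array(c['R']).T@c['t']).round(4))
for u in(250,257,262,266):print(u,[tuple(W[v,u].round(0)) for v in range(195,275,6)])
E
```

```text
side 334 bay xy [-142.6   -2.6] [112.7  89.1] ang 30.0
tcp bay -221.4 -47.9 z -0.0071 yaw-bay deg 29.86 5.4 [ 1.  -0.9 -0.6]
358.2070997613069 [[ 0.806  0.592 -0.001]
 [ 0.572 -0.777  0.263]
 [ 0.155 -0.212 -0.965]] [ 0.6098 -0.103   0.1872]
250 [(np.float64(609.0), np.float64(-164.0), np.float64(-1.0)), (np.float64(611.0), np.float64(-167.0), np.float64(-1.0)), (np.float64(613.0), np.float64(-170.0), np.float64(-1.0)), (np.float64(615.0), np.float64(-173.0), np.float64(-1.0)), (np.float64(617.0), np.float64(-175.0), np.float64(-1.0)), (np.float64(619.0), np.float64(-178.0), np.float64(-1.0)), (np.float64(621.0), np.float64(-181.0), np.float64(0.0)), (np.float64(620.0), np.float64(-170.0), np.float64(31.0)), (np.float64(622.0), np.float64(-170.0), np.float64(38.0)), (np.float64(622.0), np.float64(-169.0), np.float64(46.0)), (np.float64(623.0), np.float64(-168.0), np.float64(53.0)), (np.float64(624.0), np.float64(-168.0), np.float64(57.0)), (np.float64(625.0), np.float64(-169.0), np.float64(59.0)), (np.float64(626.0), np.float64(-168.0), np.float64(65.0))]
257 [(np.float64(612.0), np.
[... 1762 characters left out ...]
at64(620.0), np.float64(-164.0), np.float64(-0.0)), (np.float64(622.0), np.float64(-167.0), np.float64(-0.0)), (np.float64(624.0), np.float64(-170.0), np.float64(-1.0)), (np.float64(626.0), np.float64(-173.0), np.float64(-1.0)), (np.float64(628.0), np.float64(-176.0), np.float64(-1.0)), (np.float64(630.0), np.float64(-179.0), np.float64(-1.0)), (np.float64(629.0), np.float64(-171.0), np.float64(25.0)), (np.float64(630.0), np.float64(-173.0), np.float64(26.0)), (np.float64(632.0), np.float64(-176.0), np.float64(26.0)), (np.float64(634.0), np.float64(-177.0), np.float64(28.0)), (np.float64(635.0), np.float64(-180.0), np.float64(29.0)), (np.float64(637.0), np.float64(-182.0), np.float64(29.0))]
```

View pics/w4.png

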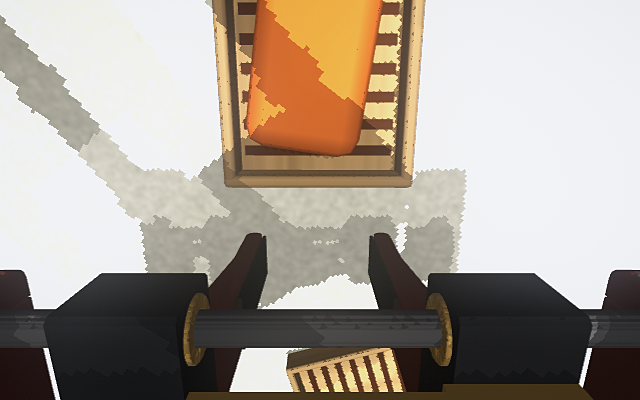

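The wrist view shows the tips (255,235) and (380,235) hanging about 25 mm above the counter, behind the dish edge at row 187. I'll go 15 mm lower, then push.

Call:
step_arm(moves=[{"translation": [0, 0, 8], "rotation": [0, 0, 0], "grip": 110}, {"translation": [0, 0, 6], "rotation": [0, 0, 0], "grip": 110}, {"translation": [0, 0, 1], "rotation": [0, 0, 0], "grip": 110}, {"translation": [10, 0, 0], "rotation": [0, 0, 0], "grip": 110}, {"translation": [8, 0, 0], "rotation": [0, 0, 0], "grip": 110}, {"translation": [5, 0, 0], "rotation": [0, 0, 0], "grip": 110}, {"translation": [3, 0, 0], "rotation": [0, 0, 0], "grip": 110}, {"translation": [2, 0, 0], "rotation": [0, 0, 0], "grip": 110}, {"translation": [3.65, -3.4, 0], "rotation": [0, 0, 0.0522], "grip": 110}, {"translation": [3.65, -3.4, 0], "rotation": [0, 0, 0.0522], "grip": 110}, {"translation": [3.65, -3.4, 0], "rotation": [0, 0, 0.0522], "grip": 110}, {"translation": [3.65, -3.4, 0], "rotation": [0, 0, 0.0522], "grip": 110}])

```text
clock: 6.65
position: [0.6165, -0.1334, -0.0208]
tool_rot: [3.141, 0.001, 1.995]
wrist_force: [0.6, -2.1, 1.7]
gripper_width: 0.567
grip_force: 0.7
```

```bash
python3 - <<'E'
from h import *
dish('d5','side')
E
```

```text
side 344 bay xy [-126.2    6.1] [114.1  87.2] ang 18.7
tcp bay -190.1 -15.6 z -0.0208 yaw-bay deg 17.68 6.7 [ 1.3 -0.7 -0.2]
```

Call:
step_arm(moves=[{"translation": [2.7, -2.8, 0], "rotation": [0, 0, 0.053], "grip": 110}, {"translation": [2.7, -2.8, 0], "rotation": [0, 0, 0.053], "grip": 110}, {"translation": [2.7, -2.8, 0], "rotation": [0, 0, 0.053], "grip": 110}, {"translation": [2.7, -2.8, 0], "rotation": [0, 0, 0.053], "grip": 110}, {"translation": [2.7, -2.8, 0], "rotation": [0, 0, 0.053], "grip": 110}, {"translation": [2.7, -2.8, 0], "rotation": [0, 0, 0.053], "grip": 110}, {"translation": [0, 0, 0], "rotation": [0, 0, 0], "grip": 110}])

```text
clock: 7.4
position: [0.5957, -0.1224, -0.0209]
tool_rot: [3.141, 0.0, 1.68]
wrist_force: [-0.0, 0.7, -0.2]
gripper_width: 0.566
grip_force: 0.0
```

```bash
python3 - <<'E'
from h import *
dish('d6','side')
E
```

```text
side 391 bay xy [-109.9    8.1] [118.9  89.1] ang 2.7
tcp bay -177.1 3.3 z -0.021 yaw-bay deg -0.16 7.45 [0.6 0.7 1.4]
```

Call:
step_arm(moves=[{"translation": [3, 0, 0], "rotation": [0, 0, 0.01], "grip": 110}, {"translation": [4, 0.9, 0], "rotation": [0, 0, 0.01], "grip": 110}, {"translation": [4, 0.9, 0], "rotation": [0, 0, 0], "grip": 110}, {"translation": [4, 0.9, 0], "rotation": [0, 0, 0], "grip": 110}, {"translation": [4, 0.9, 0], "rotation": [0, 0, 0], "grip": 110}, {"translation": [4, 0.9, 0], "rotation": [0, 0, 0], "grip": 110}, {"translation": [0, 0, 0], "rotation": [0, 0, 0], "grip": 110}])

```text
clock: 8.15
position: [0.5983, -0.0982, -0.0212]
tool_rot: [3.141, -0.001, 1.66]
wrist_force: [0.4, 0.1, 0.1]
gripper_width: 0.564
grip_force: 0.0
```

```bash
cat >> h.py <<'E'
def wristfit(f):
    p,d,c=grab('wrist',f);W=world(d,c)*1000;h=cv2.cvtColor(p,cv2.COLOR_RGB2HSV)
    rel=W[...,:2]-B;bx=rel@D;by=rel@L;z=W[...,2]
    m=(z>17)&(z<26)&(h[...,1]>60)&(bx>-170)&(abs(by)<70);m[232:]=0
    r=cv2.minAreaRect(np.stack([bx[m],by[m]],1).astype(np.float32));print('dish',m.sum(),np.round(r[0],1),np.round(r[1],1),round(r[2],1))
    for s in(1,-1):
        m=(z>38)&(z<50)&(abs(bx)<25)&(abs(by-62*s)<25)
        if m.sum()>10:
            q=np.stack([bx[m],by[m]],1).astype(np.float32);print('post',s,m.sum(),cv2.minEnclosingCircle(q))
E
python3 - <<'E'
from h import *
dish('d7','side');wristfit('w7')
q=cv2.imread('pics/d7.png')[150:290,210:350]
cv2.imwrite('pics/c7.png',np.hstack([cv2.resize(cv2.imread('pics/w7.png'),(480,300)),cv2.resize(q,(300,300))]))
E
```

```text
side 414 bay xy [-86.3  -1.3] [ 89.7 116. ] ang 89.3
tcp bay -153.5 -1.8 z -0.0213 yaw-bay deg -1.37 8.2 [ 0.5 -0.9  0.4]
dish 9339 [-91.2  -3.2] [90.1 94.9] 88.7
```

View pics/c7.png

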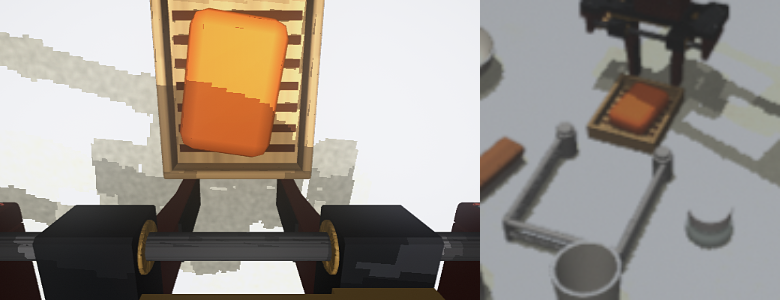

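The dish is now square to within about 1°, roughly 2.5 mm right of centre, with its front about 20 mm short of the posts. I'll make a small correction to the left while advancing.

Call:
step_arm(moves=[{"translation": [4, -0.2, 0], "rotation": [0, 0, -0.006], "grip": 110}, {"translation": [4, -0.2, 0], "rotation": [0, 0, -0.006], "grip": 110}, {"translation": [4, -0.2, 0], "rotation": [0, 0, -0.006], "grip": 110}, {"translation": [4, -0.2, 0], "rotation": [0, 0, -0.006], "grip": 110}, {"translation": [0, 0, 0], "rotation": [0, 0, 0], "grip": 110}])

```text
clock: 8.75
position: [0.5956, -0.0825, -0.0212]
tool_rot: [-3.141, -0.001, 1.685]
wrist_force: [-0.1, 0.3, -0.5]
gripper_width: 0.567
grip_force: 0.0
```

```bash
python3 - <<'E'
from h import *
dish('d8','side');wristfit('w8');dish('s8')
# gaps between dish sides and posts in the side picture, same camera
a=cv2.imread('pics/d8.png')[160:250,215:325];b=cv2.imread('pics/s8.png')[140:250,320:430]
cv2.imwrite('pics/c8.png',np.hstack([cv2.resize(a,(480,392),interpolation=2),cv2.resize(b,(320,392),interpolation=2)]))
E
```

```text
side 438 bay xy [-70.2   0.6] [ 89.4 115.2] ang 90.0
tcp bay -137.7 -1.0 z -0.0212 yaw-bay deg 0.0 8.8 [-1.2 -0.2  0.3]
dish 9420 [-75.5  -0.9] [95.  90.1] 0.1
scene 113 bay xy [-30.6  -4.2] [27.4 84.5] ang 0.2
tcp bay -138.1 -1.2 z -0.021 yaw-bay deg -0.02 8.9 [ 0.1 -0.   0.1]
```

View pics/c8.png

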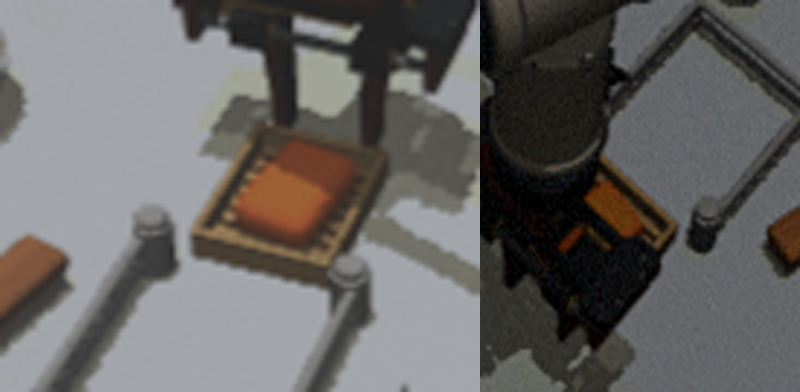

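The dish is square, within 1 mm of centre, with its front edge just at the posts. I'll push straight in.

Call:
step_arm(moves=[{"translation": [4, 0, 0], "rotation": [0, 0, 0], "grip": 110}, {"translation": [5, 0, 0], "rotation": [0, 0, 0], "grip": 110}, {"translation": [5, 0, 0], "rotation": [0, 0, 0], "grip": 110}, {"translation": [5, 0, 0], "rotation": [0, 0, 0], "grip": 110}, {"translation": [5, 0, 0], "rotation": [0, 0, 0], "grip": 110}, {"translation": [5, 0, 0], "rotation": [0, 0, 0], "grip": 110}, {"translation": [5, 0, 0], "rotation": [0, 0, 0], "grip": 110}, {"translation": [5, 0, 0], "rotation": [0, 0, 0], "grip": 110}, {"translation": [0, 0, 0], "rotation": [0, 0, 0], "grip": 110}])

```text
clock: 9.8
position: [0.5912, -0.0435, -0.0212]
tool_rot: [-3.142, -0.001, 1.684]
wrist_force: [-0.1, -0.8, -0.3]
gripper_width: 0.57
grip_force: 0.0
```

```bash
python3 - <<'E'
from h import *
dish('d9','side');wristfit('w9')
E
```

```text
side 466 bay xy [-30.8   0.5] [ 89.6 114.6] ang 89.8
tcp bay -98.5 -1.0 z -0.0213 yaw-bay deg 0.01 9.85 [-0.4 -0.3  0.4]
dish 9432 [-36.1  -1.2] [90.5 94.9] 90.0
post 1 2709 ((-2.2738168239593506, 61.13963317871094), 10.819727897644043)
post -1 2756 ((-2.78440523147583, -61.06831359863281), 11.180458068847656)
```

Call:
step_arm(moves=[{"translation": [5, -0.2, 0], "rotation": [0, 0, 0], "grip": 110}, {"translation": [6, -0.2, 0], "rotation": [0, 0, 0], "grip": 110}, {"translation": [6, -0.2, 0], "rotation": [0, 0, 0], "grip": 110}, {"translation": [6, -0.2, 0], "rotation": [0, 0, 0], "grip": 110}, {"translation": [6, -0.2, 0], "rotation": [0, 0, 0], "grip": 110}, {"translation": [6, 0, 0], "rotation": [0, 0, 0], "grip": 110}, {"translation": [6, 0, 0], "rotation": [0, 0, 0], "grip": 110}, {"translation": [6, 0, 0], "rotation": [0, 0, 0], "grip": 110}, {"translation": [6, 0, 0], "rotation": [0, 0, 0], "grip": 110}, {"translation": [6, 0, 0], "rotation": [0, 0, 0], "grip": 110}, {"translation": [6, 0, 0], "rotation": [0, 0, 0], "grip": 110}, {"translation": [6, 0, 0], "rotation": [0, 0, 0], "grip": 110}])

```text
clock: 11.1
position: [0.5823, 0.0263, -0.0212]
tool_rot: [-3.142, -0.0, 1.684]
wrist_force: [0.6, -0.9, -1.3]
gripper_width: 0.569
grip_force: 0.6
```

```bash
python3 - <<'E'
from h import *
dish('d10','side');wristfit('w10')
E
```

```text
side 538 bay xy [37.6 -0.3] [117.6  93.7] ang 0.3
tcp bay -26.9 -0.1 z -0.0212 yaw-bay deg -0.01 11.15 [-0.3  0.4 -0.3]
dish 9268 [35.3 -0.3] [90.7 95.2] 89.9
post 1 1901 ((-0.23843203485012054, 61.242740631103516), 10.631698608398438)
post -1 1912 ((-1.4578958749771118, -61.16532897949219), 11.000401496887207)
```

Call:
step_arm(moves=[{"translation": [5, 0, 0], "rotation": [0, 0, 0], "grip": 110}, {"translation": [6, 0, 0], "rotation": [0, 0, 0], "grip": 110}, {"translation": [6, 0, 0], "rotation": [0, 0, 0], "grip": 110}, {"translation": [6, 0, 0], "rotation": [0, 0, 0], "grip": 110}, {"translation": [6, 0, 0], "rotation": [0, 0, 0], "grip": 110}, {"translation": [5, 0, 0], "rotation": [0, 0, 0], "grip": 110}, {"translation": [3, 0, 0], "rotation": [0, 0, 0], "grip": 110}, {"translation": [2, 0, 0], "rotation": [0, 0, 0], "grip": 110}, {"translation": [0, 0, 0], "rotation": [0, 0, 0], "grip": 110}])

```text
clock: 12.1
position: [0.5779, 0.0651, -0.0211]
tool_rot: [3.142, -0.001, 1.684]
wrist_force: [-0.1, 0.6, 0.6]
gripper_width: 0.569
grip_force: 0.0
```

Call:
step_arm(moves=[{"translation": [-10, 0, 0], "rotation": [0, 0, 0], "grip": 110}, {"translation": [-25, 0, 0], "rotation": [0, 0, 0], "grip": 110}, {"translation": [-25, 0, 0], "rotation": [0, 0, 0], "grip": 110}, {"translation": [-25, 0, 0], "rotation": [0, 0, 0], "grip": 110}, {"translation": [-25, 0, 0], "rotation": [0, 0, 0], "grip": 110}, {"translation": [0, 0, -30], "rotation": [0, 0, 0], "grip": 110}, {"translation": [0, 0, -40], "rotation": [0, 0, 0], "grip": 110}, {"translation": [0, 0, -40], "rotation": [0, 0, 0], "grip": 110}, {"translation": [0, 0, -40], "rotation": [0, 0, 0], "grip": 110}, {"translation": [0, 0, -10], "rotation": [0, 0, 0], "grip": 110}, {"translation": [0, 0, 0], "rotation": [0, 0, 0], "grip": 110}])

```text
clock: 13.2
position: [0.5914, -0.0453, 0.141]
tool_rot: [3.138, 0.001, 1.683]
wrist_force: [-0.1, 0.1, -0.3]
gripper_width: 0.569
grip_force: 0.0
```

```bash
python3 - <<'E'
from h import *
dish('d11','side');wristfit('w11')
grab('scene','s11')
a=cv2.imread('pics/d11.png')[150:310,140:400];b=cv2.imread('pics/w11.png')
cv2.imwrite('pics/c11.png',np.hstack([cv2.resize(a,(400,246),interpolation=2),cv2.resize(b,(394,246))]))
E
```

```text
side 441 bay xy [76.6  2. ] [ 88.9 106.5] ang 89.5
tcp bay -99.7 -0.1 z 0.1384 yaw-bay deg -0.06 13.25 [ 0.3 -0.8 -0.8]
dish 1698 [35.3 -0.4] [89.6 27. ] 89.8
post 1 520 ((-1.1805044412612915, 61.94808578491211), 10.871957778930664)
post -1 532 ((-2.124875783920288, -61.518165588378906), 11.107318878173828)
```

View pics/c11.png

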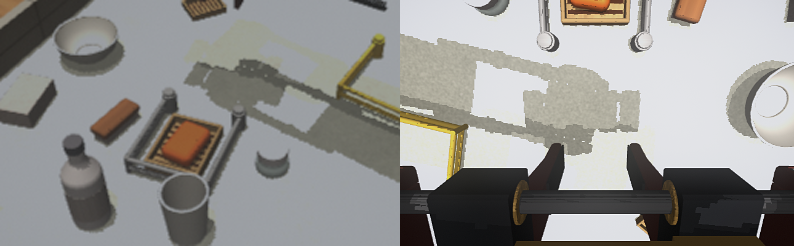

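The dish sits wholly in the bay: its rear edge is about 22 mm behind the post line, it's square, and the other things are unmoved.

```bash
python3 -c "
from rig import workorder
print(workorder.hand_in())"
```

```text
the job is handed in; nothing more can be done
None
```

I pushed the dish narrow end first through the posts and handed the job in at about 13 s; it sits square in the bay, its rear edge about 22 mm past the post line, with the soap untouched and the other things unmoved in the last pictures.

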